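Fit a new double lid to the stoneware jar and check its inner lid stays put

TASK

In the reading room's tea corner, take the old cork stopper out of the stoneware jar and drop it into the wire basket. Then pick up the nested pair of new lids together by the inner lid's steel post, lower the pair gently into the jar's mouth until the inner lid is fully home, and let go of the post. Finally lift the wooden outer lid alone, straight up by its collar, leaving the inner lid seated and undisturbed, and finish while still holding the outer lid level over the jar, wholly above the tip of the post; the two lids must not come apart before the inner one is seated, and the mug, books and honey jar stay where they are.

Things in the scene. Friction and masses are not known exactly. Their poses are not given: they have to be found in the camera images.
- jar: open white stoneware jar, loose, 1.3 kg, round, 112 mm outside diameter, 100 mm high, mouth 96 mm in diameter (8 mm wall); origin at the centre of its underside, z up
- stopper: old cork stopper in the jar's mouth, loose: plug d 88 mm, 18 deep; above it a disc d 106, 10 thick, that rests on the jar's rim; on top a round wooden knob d 28, 28 high (grip this); total height 56. Origin: centre of the plug's underside, 82 mm above the jar's origin at the start, z up
- inner_lid: new inner lid, loose, 0.24 kg, on the mat at the start: black plug d 90 mm, 16 deep, 6 chamfer; above it a steel flange d 108, 6 thick, that rests on the jar's rim; central steel post d 16, tip 78 mm above the origin, 26 above the outer lid's collar: lifting by it carries both lids. Origin: centre of plug underside, z up; fully home it is 84 mm above the jar's origin, on its axis
- outer_lid: new wooden outer lid, loose, 0.15 kg, lying on the inner lid's flange: disc d 120 mm, 4 thick, rim reaching 5 below the disc round the flange, central collar d 42, top 30 above the origin, bore d 23 round the inner lid's post. Lifting by the collar leaves the inner lid behind. Origin: centre of the disc's underside, z up, 22 mm above the inner lid's origin while nested
- basket: fixed open wire basket for rejects, 190 mm (x) by 180 mm (y) and 80 mm high, walls and floor 4 mm thick; origin at the centre of its underside on the table
- mat: fixed round cork mat, 150 mm in diameter and 4 mm thick, on which the nested lids stand at the start; origin at the centre of its underside
- mug: bystander: mug, 76 mm in diameter, 85 mm high; origin at the centre of its underside
- books: bystander: stack of three paperbacks, about 130 by 190 mm, 66 mm high; origin at the centre of its underside
- honey: bystander: closed amber glass honey jar, 60 mm in diameter, 90 mm high; origin at the centre of its underside
Mind the look-alikes: they are no part of the job. Leave any orange look-alike of the jar alone. Of the things that look like the stopper, the middle-sized one is meant.

How it is judged:
By the outcome, as a careful person would: the job done as asked, in the order asked, and still so for the second after the job is handed in, while the arm keeps its last pose, push and grip.
It also fails if it takes over 67 s, if anything falls off the work surface, if the arm or the gripper's body presses on something with over 40 N, if the wrist force passes 120 N, or if a joint passes its speed limit or range.

ROBOT

A 6-joint arm with a two-finger parallel gripper is mounted at the origin on the work surface. World frame = base frame: x ahead of the robot, y to its left, z up, the work surface at z = 0. Lengths are in m, angles in rad, forces in N, time in s.
With the tool pointing down it reaches from about 0.275 to 0.75 m from the base axis. Payload 10.2 kg.
Tool frame: the origin (TCP) lies midway between the tips of the shut fingers; the grasp point (between the pads) lies 19 mm behind it (env.hold_point_z is the distance from the TCP to the grasp point, in m); z points along the fingers, y is the line along which they close (so a half turn about z gives the same grasp; the last joint's range is limited). The gripper opens to 85 mm and grips with 20 to 120 N. Pads are 22 mm wide; open, the fingers measure 114 mm over their backs; the gripper's body (76 mm by 85 mm) begins 54 mm behind the grasp point. The pads swing forward as they close: fully open they stand 13 mm farther back than shut.
Start: joints at [-1.416, 0.313, 1.498, -0, 1.331, -0.223], TCP at [0.194, -0.488, 0.231] pointing down, gripper open.
Joint ranges: [-2.94, 2.94], [-0.97, 2.17], [0.19, 2.56], [-1.23, 4.37], [0.02, 3.11], [-2.88, 2.88]. Speed limits (rad/s): [2.39, 2.39, 3.01, 3.14, 3.14, 3.14].

INTERFACE

Orientations are given as a unit quaternion [x, y, z, w].
In Python, from bench import env, kinematics, monitor, eyes, job gives the robot as it stands. The module is installed in compiled form; this text tells all that it offers. Calls block until the motion is done:
- env.reach(position, orientation): joint-space move of the TCP to a pose.
- env.movel(position, velocity=0.15, frame=None, guard=None): straight line of the TCP; frame=None keeps the orientation; velocity is the mean speed in m/s. With guard (N) it stops when the force on the tool has changed by that much, and returns True; else False.
- env.set_joints(angles): joint-space move.
- env.release() and env.close_gripper(effort=None): open the fingers fully, or close them until they stop; effort is the grip in N (None keeps the last).
- env.hold(seconds).
- kinematics.ik(position, orientation): joint angles nearest the present ones, or None.
- monitor.sense(): the state.
- eyes.grab_frame(name): name is "scene" or "top" or "wrist"; returns a dict with "frame" (420x560x3 uint8, red, green, blue), "mtx" (3x3 intrinsics, pixels), "view" (4x4, takes a point from world to camera coordinates). Camera axes: x right, y down, z forward; pixel columns grow to the right and rows downward; lengths in m; the calibration is good to about 2 mm. A picture is of the moment at which its call begins. There is no depth.
A pose or a line that the arm cannot do raises env.MotionError and nothing moves.
- job.hand_in(): hands the job in; it is judged then, once.
The state is a dict: "clock": time; "joints": joint angles; "qvel": joint speeds; "joint_efforts": joint torques, N m; "position": TCP position; "ee_rot": TCP orientation; "contact_force": force on the tool from outside, world axes, zero at the start; "ft_torque": the same for the moment, N m; "finger_gap": opening from 0.0 (shut) to 1.0 (fully open); "gripper_force": force on a finger pad.
Only numpy, scipy, OpenCV 4.12 (cv2) and the standard library are available. Lean on these libraries where they do the work, as an engineer would, in place of code of your own. Each camera call takes 0.05 s, during which the arm holds its last target. There are 200 camera calls.

## Working session

There is one attempt and no reset: what is moved stays moved. The work goes in short steps, each a Python script; the robot and the scene stay as the last script left them, time stands still between calls to the robot, and variables do not carry over. Pictures are saved under pics/ and viewed, at most 10 in all, crops included, and the job is handed in when it is done.

```bash
mkdir -p pics
python3 - <<'E'
from bench import env,eyes,monitor
import cv2,numpy as np
for n in("top","scene"):
    f=eyes.grab_frame(n);cv2.imwrite(f"pics/{n}0.png",f["frame"][:,:,::-1]);np.savez(f"pics/{n}0.npz",**f);print(n,f["mtx"].round(1).tolist(),f["view"].round(4).tolist())
print(monitor.sense(),env.hold_point_z)
E
```

```text
top [[503.5, 0.0, 280.6], [0.0, 503.5, 205.2], [0.0, 0.0, 1.0]] [[0.0446, -0.999, -0.0047, 0.0894], [-0.9732, -0.0424, -0.226, 0.5538], [0.2256, 0.0146, -0.9741, 1.5073], [0.0, 0.0, 0.0, 1.0]]
scene [[413.3, 0.0, 282.3], [0.0, 413.3, 204.5], [0.0, 0.0, 1.0]] [[0.5999, 0.8001, -0.0086, -0.3847], [0.454, -0.3492, -0.8197, -0.1476], [-0.6588, 0.4878, -0.5727, 1.4041], [0.0, 0.0, 0.0, 1.0]]
{'clock': 0.1, 'joints': array([-1.41638546e+00,  3.13384469e-01,  1.49834210e+00,  1.03077601e-05,
        1.33096943e+00, -2.23399842e-01]), 'qvel': array([ 0.00300448, -0.00227025, -0.00232252, -0.00156041,  0.00060461,
       -0.00075433]), 'joint_efforts': array([ 2.60032852e-03, -4.12897110e+01, -2.60144162e+01, -1.63744135e-04,
        2.98546016e-03, -1.60083797e-06]), 'position': array([ 0.19362273, -0.48775999,  0.23080435]), 'ee_rot': array([ 9.82210462e-01,  1.87782600e-01,  2.40286796e-05, -5.51173845e-04]), 'contact_force': array([ 0.32011763, -0.07006907,  0.63433478]), 'ft_torque': array([-0.01180171,  0.00855967, -0.00294677]), 'gripper_force': 0.0, 'finger_gap': 0.9987655480409845} 0.0187
```

View pics/top0.png

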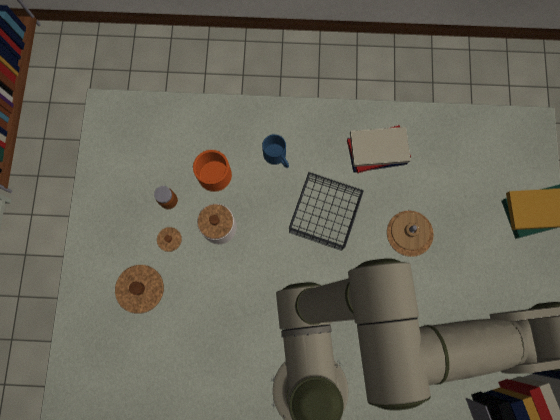

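View pics/scene0.png

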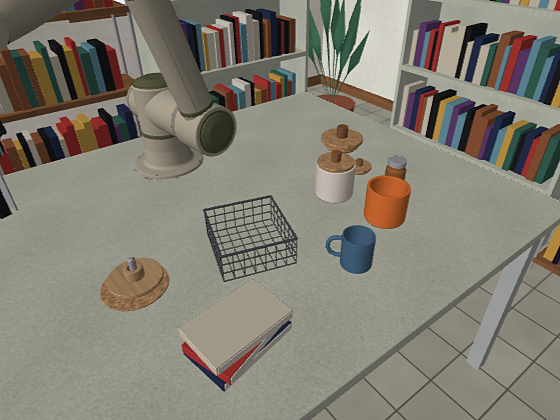

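The cork things in the top image are (216,222) on the white jar, (169,239) small on the table and (138,288) large on the table. The one in the jar's mouth is the middle-sized one. I'll confirm this with an enlarged crop.

Run:
```python
import cv2,numpy as np
a=cv2.imread("pics/top0.png")
c1=cv2.resize(a[190:260,150:250],None,fx=5,fy=5,interpolation=cv2.INTER_CUBIC)
c2=cv2.resize(a[200:265,377:447],None,fx=5,fy=5,interpolation=cv2.INTER_CUBIC)
c2=cv2.copyMakeBorder(c2,0,350-325,0,0,cv2.BORDER_CONSTANT)
s=cv2.imread("pics/scene0.png")
c3=cv2.resize(s[140:210,300:400],None,fx=3.4,fy=3.4,interpolation=cv2.INTER_CUBIC)
c4=cv2.resize(s[250:310,95:175],None,fx=4,fy=4,interpolation=cv2.INTER_CUBIC)
o=np.zeros((600,800,3),np.uint8);o[:350,:500]=c1[:, :500];o[:350,450:800]=c2
o[355:593,:340]=c3;o[355:595,400:720]=c4
cv2.imwrite("pics/crop0.png",o)
```

```text
(no output)
```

View pics/crop0.png

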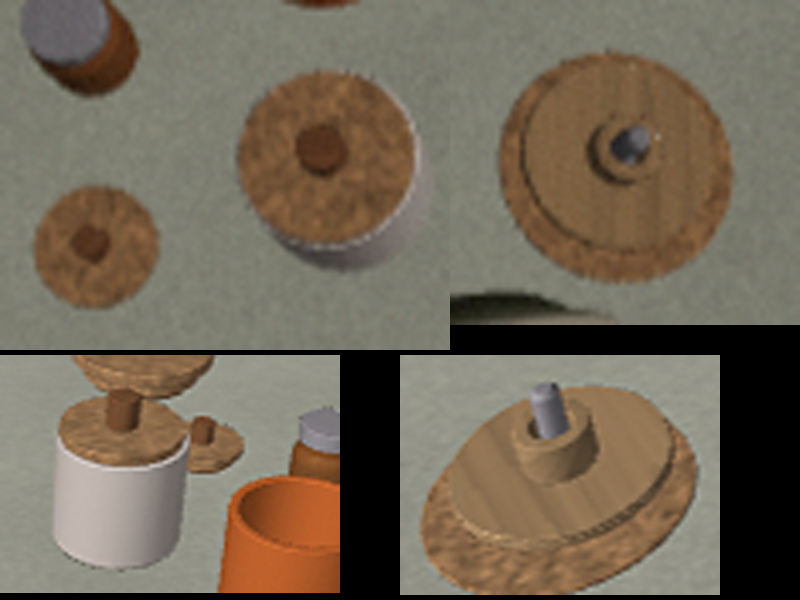

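The crop confirms it: the cork in the white jar is the middle-sized one (disc centre about (215.5,221.5) top). The lid pair is at about (410.5,230), with the post tip at about (412.6,228).

```bash
cat > h.py <<'E'
import numpy as np, cv2
from bench import env,kinematics,monitor,eyes,job
from scipy.spatial.transform import Rotation as R
def ray(f,px,z):
    V=f["view"];c=-V[:3,:3].T@V[:3,3]
    d=V[:3,:3].T@np.linalg.solve(f["mtx"],[px[0],px[1],1.])
    return c+d*(z-c[2])/d[2]
def proj(f,p):
    q=f["mtx"]@(f["view"][:3,:3]@np.asarray(p)+f["view"][:3,3]);return q[:2]/q[2]
def down(yaw): # tool down; tool y axis (closing) at world angle yaw+90deg (mod 180)
    return (R.from_euler('z',yaw)*R.from_quat([1,0,0,0])).as_quat()
def st(*k):
    s=monitor.sense();print(round(s["clock"],2),s["position"].round(4),s["contact_force"].round(1),"gap",round(s["finger_gap"],3),"gf",round(s["gripper_force"],1));return s
def snap(n,fn):
    f=eyes.grab_frame(n);cv2.imwrite(f"pics/{fn}.png",f["frame"][:,:,::-1]);np.savez(f"pics/{fn}.npz",**f);return f
E
python3 - <<'E'
from h import *
t=dict(np.load("pics/top0.npz"));s=dict(np.load("pics/scene0.npz"))
for l,f,p,z in[("stop disc",t,(215.2,221.3),.11),("stop knob",t,(213.7,218.9),.138),("stop disc sc",s,(336.2,162.1),.11),
 ("disc",t,(410.5,229.8),.03),("tip",t,(412.6,228.1),.082),("tip sc",s,(131,257.5),.082),
 ("basket rim centre",t,(326,211),.04),("orange",t,(212,166),.1),("honey",t,(164,194),.09),("mug",t,(274,148),.085)]:
    print(l,ray(f,p,z).round(4))
for c in[(290,235),(308,174),(363,188),(345,248)]: print(ray(t,c,.08 if 0 else .04).round(3))
E
```

```text
stop disc [0.4804 0.3071 0.11  ]
stop knob [0.482 0.308 0.138]
stop disc sc [0.4932 0.3021 0.11  ]
disc [ 0.4954 -0.2981  0.03  ]
tip [ 0.491  -0.2916  0.082 ]
tip sc [ 0.4961 -0.2956  0.082 ]
basket rim centre [ 0.5422 -0.0301  0.04  ]
orange [0.6564 0.3314 0.1   ]
honey [0.563  0.4743 0.09  ]
mug [0.7288 0.1424 0.085 ]
[0.461 0.08  0.04 ]
[0.661 0.031 0.04 ]
[ 0.622 -0.146  0.04 ]
[ 0.427 -0.092  0.04 ]
```

Run:
```python
from h import *
for y in np.deg2rad([-60,-30,0,30,60,90]):
    print(round(np.rad2deg(y)),*[ (lambda j: None if j is None else j.round(2).tolist())(kinematics.ik(p,down(y))) for p in[(.483,.306,.27),(.494,-.295,.27)]])
# look at the lids first (near), on the way to the jar
a=lambda p:np.arctan2(p[1],p[0])
env.reach([.494,-.295,.25],down(a((.494,-.295))));st();f=snap("wrist","w_lid")
print(proj(f,(.494,-.295,.082)),f["view"].round(3).tolist())
env.reach([.483,.306,.28],down(a((.483,.306))));st();f=snap("wrist","w_jar")
print(proj(f,(.483,.306,.138)))
o=np.hstack([cv2.imread("pics/w_lid.png"),cv2.imread("pics/w_jar.png")]);cv2.imwrite("pics/w01.png",cv2.resize(o,(800,300)))
```

```text
-60 None [-0.74, 0.4, 1.27, -0.0, 1.47, 1.88]
-30 [0.36, 0.39, 1.28, -0.0, 1.46, 2.45] [-0.74, 0.4, 1.27, -0.0, 1.47, 1.35]
0 [0.36, 0.39, 1.28, -0.0, 1.46, 1.93] [-0.74, 0.4, 1.27, -0.0, 1.47, 0.83]
30 [0.36, 0.39, 1.28, -0.0, 1.46, 1.41] [-0.74, 0.4, 1.27, -0.0, 1.47, 0.31]
60 [0.36, 0.39, 1.28, -0.0, 1.46, 0.88] [-0.74, 0.4, 1.27, -0.0, 1.47, -0.22]
90 [0.36, 0.39, 1.28, -0.0, 1.46, 0.36] [-0.74, 0.4, 1.27, -0.0, 1.47, -0.74]
1.52 [ 0.4936 -0.2955  0.2499] [ 0.  -0.3  0.1] gap 0.998 gf 0.0
[279.95188357 194.71700067] [[-0.514, -0.858, -0.0, -0.0], [-0.812, 0.486, 0.321, 0.496], [-0.276, 0.165, -0.947, 0.583], [0.0, 0.0, 0.0, 1.0]]
3.73 [0.4835 0.3053 0.2799] [ 0.5  0.3 -0.4] gap 1.0 gf 0.0
[280.52694349 202.07629832]
```

View pics/w01.png

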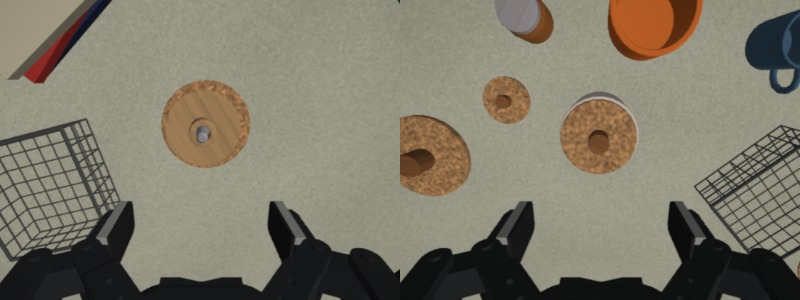

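The views show the lid pair (left, tip about (203,133) in the half-scale image) and the stopper (right, knob about (598,140)). I'll refine these by segmentation.

Run:
```python
from h import *
def blob(fn,px,cond):
    f=dict(np.load(f"pics/{fn}.npz"));hsv=cv2.cvtColor(f["frame"],cv2.COLOR_RGB2HSV)
    m=cond(hsv.astype(int)).astype(np.uint8);m=cv2.morphologyEx(m,cv2.MORPH_OPEN,np.ones((3,3)));m=cv2.morphologyEx(m,cv2.MORPH_CLOSE,np.ones((5,5)))
    n,l,s,c=cv2.connectedComponentsWithStats(m);i=l[px[1],px[0]]
    k,_=cv2.findContours((l==i).astype(np.uint8),0,2);k=max(k,key=cv2.contourArea)
    return f,s[i],cv2.fitEllipse(cv2.convexHull(k))
sat=lambda h:h[...,1]>65
f,s,e=blob("w_jar",(278,170),sat);print("disc",s,e,ray(f,e[0],.107))
f,s,e=blob("w_jar",(278,198),lambda h:(h[...,1]>60)&(h[...,2]<115));print("knob",s,e)
f,s,e=blob("w_lid",(260,150),sat);print("mat",s,e,ray(f,e[0],.004), "if z=.03",ray(f,e[0],.03))
a=f["frame"];
c1=cv2.resize(a[100:250,210:370,::-1],None,fx=2.5,fy=2.5,interpolation=cv2.INTER_CUBIC)
g=dict(np.load("pics/w_jar.npz"))["frame"];c2=cv2.resize(g[110:260,200:360,::-1],None,fx=2.5,fy=2.5,interpolation=cv2.INTER_CUBIC)
cv2.imwrite("pics/crop1.png",np.hstack([c1,c2]))
```

```text
disc [ 225  139  107  105 8803] ((277.80450439453125, 191.148681640625), (104.6793441772461, 106.93061828613281), 97.78289031982422) [0.48347982 0.30952114 0.107     ]
knob [263 182  29  30 680] ((278.09814453125, 197.07752990722656), (31.13561248779297, 32.07188034057617), 25.323585510253906)
mat [  226   112   125   123 11723] ((287.96112060546875, 173.08206176757812), (123.00048828125, 124.69633483886719), 70.37129211425781) [ 0.49440239 -0.30609298  0.004     ] if z=.03 [ 0.49904743 -0.30823455  0.03      ]
```

View pics/crop1.png

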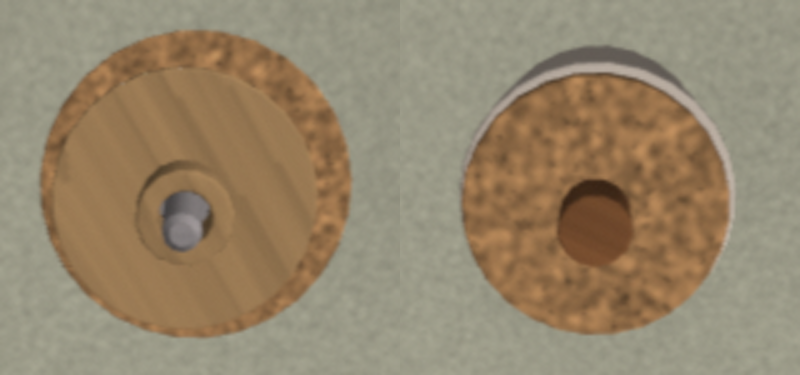

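Run:
```python
from h import *
g=lambda n:dict(np.load(f"pics/{n}.npz"))
j,l=g("w_jar"),g("w_lid")
print("knob",ray(j,(278.1,201.7),.138),"disc",ray(j,(277.8,191.2),.11))
print("liddisc",ray(l,(283.8,179.9),.03),"tip",ray(l,(282.9,192.1),.082),"collar",ray(l,(284.6,186),.056))
```

```text
knob [0.48213374 0.30803511 0.138     ] disc [0.48409052 0.30987656 0.11      ]
liddisc [ 0.49479358 -0.30030993  0.03      ] tip [ 0.49477886 -0.29881079  0.082     ] collar [ 0.49373167 -0.30041697  0.056     ]
```

Run:
```python
from h import *
a=np.arctan2(.308,.483);x,y=.483,.308
env.movel([x,y,.17],.2,frame=down(a))
print(env.movel([x,y,.112],.06,guard=8));st()
env.close_gripper(60);st()
env.movel([x,y,.15],.06);st()
env.movel([x,y,.25],.15);s=st()
f=snap("wrist","w_st")
env.movel([.542,-.03,.25],.25,frame=down(0));st();
t=snap("scene","sc1");
print(ray(dict(np.load("pics/top0.npz")),(326.5,211),.08))
cv2.imwrite("pics/c2.png",np.hstack([cv2.resize(cv2.imread("pics/w_st.png"),(400,300)),cv2.resize(cv2.imread("pics/sc1.png"),(400,300))]))
```

```text
False
5.59 [0.4832 0.3081 0.1124] [-0.3  0.2  0.1] gap 1.002 gf 0.0
6.17 [0.4832 0.3081 0.1124] [-0.1 -1.4  3.2] gap 0.307 gf 59.0
6.95 [0.4828 0.3079 0.1497] [ 0.6 -0.6 -0.8] gap 0.307 gf 58.9
7.77 [0.4826 0.3079 0.2489] [ 0.   0.2 -0.5] gap 0.305 gf 59.0
9.34 [ 0.5418 -0.0291  0.2501] [0.4 0.9 0.3] gap 0.307 gf 59.0
[ 0.53334882 -0.02853054  0.08      ]
```

View pics/c2.png

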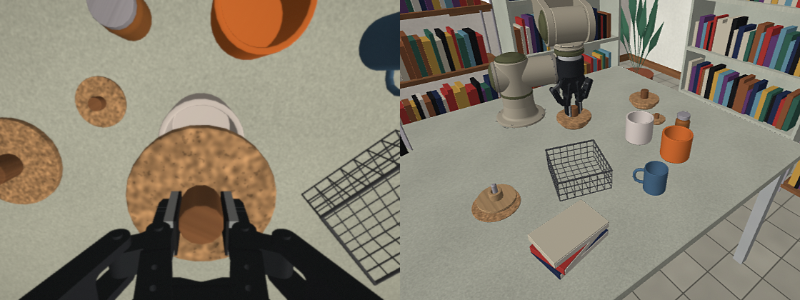

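The stopper is held and the jar stands empty and upright. Next: drop the stopper in the basket, then grip the post.

Run:
```python
from h import *
env.movel([.537,-.03,.08],.2,guard=10);st()
env.release();env.hold(.2)
env.movel([.537,-.03,.22],.25)
snap("top","t2")
x,y=.4945,-.2995;a=np.arctan2(y,x)
env.movel([x,y,.2],.3,frame=down(a));f=snap("wrist","w_lid2");print(proj(f,(x,y,.082)))
env.movel([x,y,.13],.2)
o=np.zeros((420,800,3),np.uint8);o[:,:560]=cv2.imread("pics/w_lid2.png")
t=cv2.resize(cv2.imread("pics/t2.png")[165:255,270:380],(240,196));o[:196,560:]=t
cv2.imwrite("pics/c3.png",o);st()
```

```text
10.39 [ 0.5377 -0.03    0.0811] [0.8 0.6 0.1] gap 0.31 gf 59.0
[282.16709161 209.6823428 ]
13.57 [ 0.4951 -0.2992  0.131 ] [-0.  -0.   0.2] gap 1.0 gf 0.0
```

View pics/c3.png

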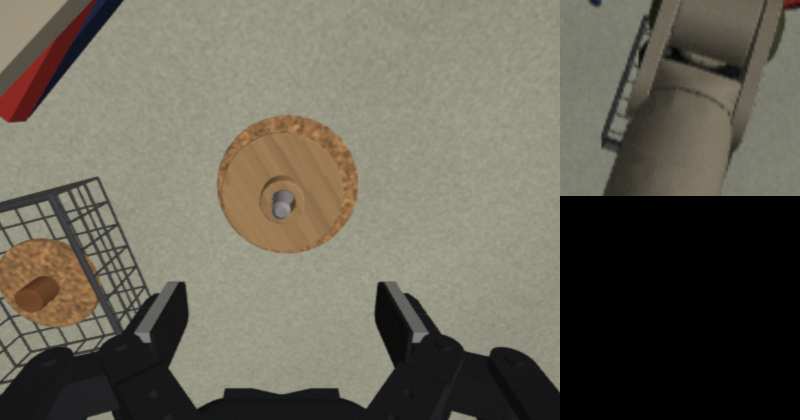

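The stopper lies in the basket (about (40,285)) and the post tip is at about (281,210), matching the prediction.

Run:
```python
from h import *
x,y=.4945,-.2995
print(env.movel([x,y,.061],.07,guard=8));st()
env.close_gripper(80);st()
env.movel([x,y,.09],.05);st()
env.movel([x,y,.26],.15);st();f=snap("wrist","w_held")
cx,cy=.45,.287;  # short of the jar so that the jar shows beyond the lids
env.movel([.5,0,.26],.22,frame=down(0.0));
env.movel([cx,cy,.26],.22,frame=down(np.arctan2(.308,.483)));s=st();f=snap("wrist","w_j2")
g=snap("top","t3");k=snap("scene","s3")
o=np.zeros((600,800,3),np.uint8);o[:420,:560]=cv2.imread("pics/w_j2.png")
o[420:600,:240]=cv2.resize(cv2.imread("pics/w_held.png"),(240,180))
o[:240,560:]=cv2.resize(cv2.imread("pics/t3.png")[170:290,160:280],(240,240))
o[240:600,560:]=cv2.resize(cv2.imread("pics/s3.png")[70:220,290:390],(240,360))
cv2.imwrite("pics/c4.png",o)
```

```text
False
14.7 [ 0.4947 -0.2997  0.0615] [ 0.3 -1.3 -0.3] gap 1.001 gf 0.0
15.37 [ 0.4946 -0.2993  0.061 ] [0.6 2.5 0.6] gap 0.15 gf 78.1
16.1 [ 0.4944 -0.2994  0.0898] [-0.9  0.1 -3.8] gap 0.152 gf 78.1
17.38 [ 0.4942 -0.2993  0.259 ] [ 0.8 -0.6 -4.3] gap 0.157 gf 78.2
20.42 [0.4502 0.2863 0.26  ] [ 0.2  0.9 -3.5] gap 0.152 gf 78.2
```

View pics/c4.png

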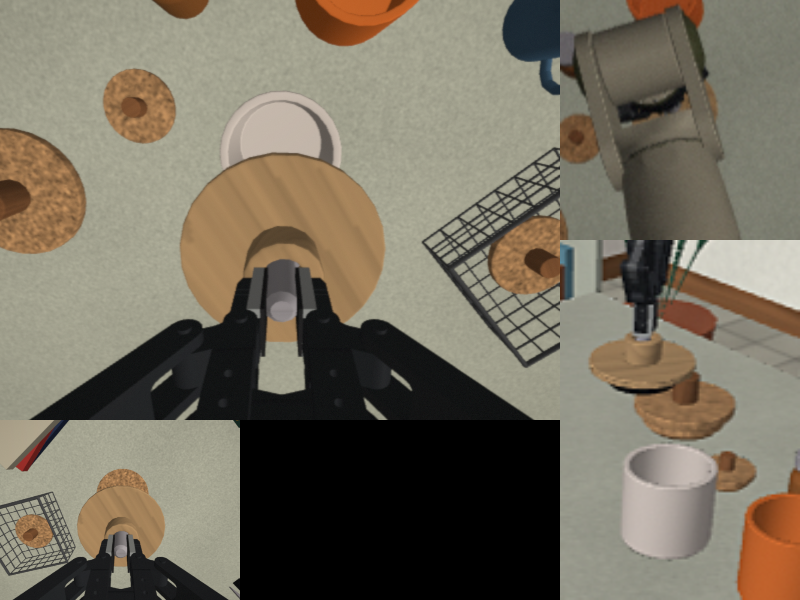

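```bash
cat > fit.py <<'E'
from h import *
from scipy.optimize import least_squares
def circ(c,r,z,th): return np.stack([c[0]+r*np.cos(th),c[1]+r*np.sin(th),z+0*th],1)
def fitc(f,c,r,z,keep,win=9):
    """centre of the horizontal circle (r,z) whose projected outline follows the strongest edges; keep(px)->bool"""
    im=cv2.GaussianBlur(f["frame"].astype(np.float32),(0,0),1.0);c=np.array(c[:2],float)
    for it in range(4):
        th=np.linspace(0,2*np.pi,180,endpoint=False);P=np.array([proj(f,p) for p in circ(c,r,z,th)]);Q=np.array([proj(f,p) for p in circ(c,r*1.05,z,th)])
        n=(Q-P);n/=np.linalg.norm(n,axis=1)[:,None];s=np.arange(-win,win+.1,.5);T=[];E=[]
        for t,p,d in zip(th,P,n):
            if not keep(p): continue
            q=(p+s[:,None]*d).astype(np.float32)
            if q.min()<2 or q[:,0].max()>557 or q[:,1].max()>417: continue
            v=cv2.remap(im,q[None,:,0],q[None,:,1],1)[0];g=np.linalg.norm(np.gradient(v,axis=0),axis=1)
            T.append(t);E.append(q[g.argmax()])
        T,E=np.array(T),np.array(E)
        res=lambda u:(np.array([proj(f,p) for p in circ(u,r,z,T)])-E)
        nn=lambda u:np.einsum('ij,ij->i',res(u),np.array([n[np.argmin(abs(th-t))] for t in T]))
        o=least_squares(nn,c,loss="soft_l1",x_scale=.001);c=o.x;win=max(4,win-2)
    return c,np.median(abs(nn(c))),len(T)
E
python3 - <<'E'
from fit import *
g=lambda n:dict(np.load(f"pics/{n}.npz"))
j=g("w_j2");c0=(.484,.309)
print("jar j2",fitc(j,c0,.056,.1,lambda p:p[1]<145))
print("jar st",fitc(g("w_st"),c0,.056,.1,lambda p:p[1]<175))
print("stop disc",fitc(g("w_jar"),c0,.053,.11,lambda p:True))
s=g("s3");print("jar scene outer",fitc(s,c0,.056,.1,lambda p:True)); 
print("tip",ray(j,(283.5,311),.282)," disc",fitc(j,(.45,.2865),.06,.230,lambda p:p[1]<290),"tcp .4502 .2863")
h=g("w_held");print("held disc",fitc(h,(.4942,-.2993),.06,.229,lambda p:p[1]<290))
E
```

```text
jar j2 (array([0.4737514 , 0.30726692]), np.float64(1.3012151723267777), 73)
jar st (array([0.48183491, 0.30720595]), np.float64(0.4785417208500668), 65)
stop disc (array([0.4819507 , 0.30869312]), np.float64(0.49701973171688496), 180)
jar scene outer (array([0.48467388, 0.31363681]), np.float64(1.0744767361734848), 180)
tip [0.44936433 0.28495093 0.282     ]  disc (array([0.44926533, 0.28547272]), np.float64(1.0133737179499838), 111) tcp .4502 .2863
held disc (array([ 0.49222254, -0.29925028]), np.float64(0.9874313059092343), 110)
```

Run:
```python
from fit import *
j=dict(np.load("pics/w_j2.npz"))
print(fitc(j,(.482,.3075),.056,.1,lambda p:p[1]<145,5))
x,y=.4826,.3083
env.movel([x,y,.2],.15);env.movel([x,y,.166],.08);st();k=snap("scene","s4")
print("mouth(front half) jar",fitc(k,(.482,.3075),.056,.1,lambda p:p[1]>166,4))
p=monitor.sense()["position"]
print("outer disc",fitc(k,p,.06,p[2]-.057+.022+.002,lambda q:True,4))
cv2.imwrite("pics/c5.png",cv2.resize(cv2.imread("pics/s4.png")[110:220,280:400],(780,600),interpolation=cv2.INTER_CUBIC))
```

```text
(array([0.48149336, 0.30676681]), np.float64(0.47553627305174706), 79)
21.77 [0.4828 0.3084 0.1665] [-0.1  0.  -3.7] gap 0.156 gf 78.2
mouth(front half) jar (array([0.48168644, 0.31554228]), np.float64(0.6898016994436538), 69)
outer disc (array([0.49312287, 0.29680049]), np.float64(1.4459104117769201), 180)
```

View pics/c5.png

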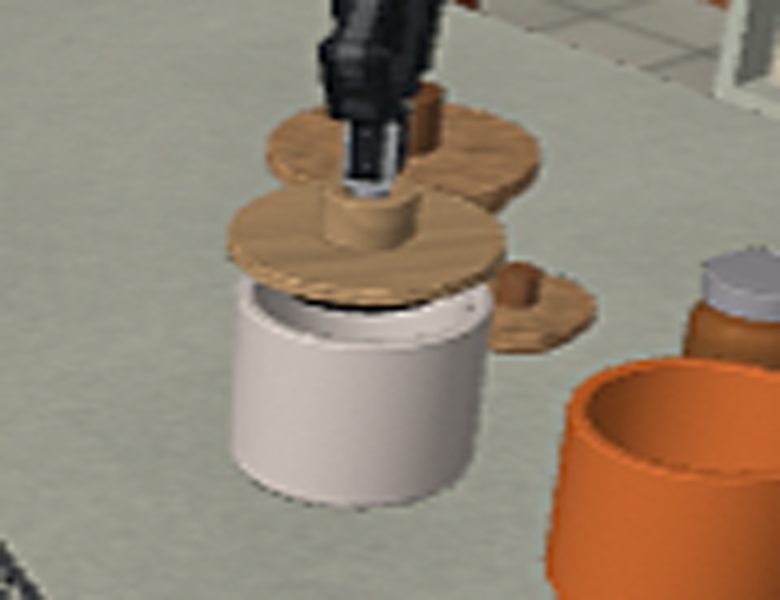

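The lids hang nested over the mouth, centred to about 1–2 mm (lid about 367, mouth about 364 in the crop). The chamfer covers that, so I'm lowering under guard.

Run:
```python
from h import *
x,y=.4830,.3088
for z in(.156,.150,.146,.1435):
    g=env.movel([x,y,z],.03,guard=8);s=st()
    if g:print("contact");break
else:
    g=env.movel([x,y,.138],.015,guard=8);print(g);st()
snap("scene","s5")
```

```text
22.3 [0.483  0.3088 0.1559] [ 0.3 -0.7 -4. ] gap 0.153 gf 78.2
22.65 [0.4829 0.3087 0.1498] [-0.3  0.5 -4.8] gap 0.153 gf 78.2
22.93 [0.4829 0.3087 0.1458] [-0.   1.1 -4.6] gap 0.152 gf 78.2
23.18 [0.4829 0.3088 0.1433] [ 0.6  0.5 -3.7] gap 0.152 gf 78.2
True
23.48 [0.483  0.3093 0.1407] [-0.1  2.3  4.6] gap 0.152 gf 79.0
```

Contact came at TCP 0.1407, exactly the expected seated height (0.141). Next: let go, then take the collar.

Run:
```python
from h import *
env.release();env.hold(.2);s=st();x,y=s["position"][:2]
print(env.movel([x,y,.113],.05,guard=6));st()
env.close_gripper(40);st()
print(env.movel([x,y,.125],.03,guard=6));st()
```

```text
24.43 [0.4824 0.3088 0.1395] [ 0.4  0.9 -0.7] gap 0.999 gf 0.0
False
25.11 [0.4825 0.3088 0.1131] [-0.7  0.5 -0. ] gap 1.001 gf 0.0
25.59 [0.4827 0.3089 0.1135] [-0.4 -0.4  4.1] gap 0.478 gf 41.0
True
25.8 [0.482  0.3086 0.1137] [-0.2  0.8 -2.5] gap 0.471 gf 40.5
```

Run:
```python
from h import *
s=monitor.sense();x,y=s["position"][:2]
for z in(.117,.125,.15,.175,.2):
    g=env.movel([x,y,z],.03 if z<.13 else .08,guard=6);s=st()
    if g:print("guard");break
env.hold(.5);st();print(R.from_quat(s["ee_rot"]).as_matrix()[:,2].round(4))
snap("scene","s6");snap("wrist","w6")
cv2.imwrite("pics/c6.png",np.hstack([cv2.resize(cv2.imread("pics/s6.png")[80:220,265:405],(400,400),interpolation=cv2.INTER_CUBIC),cv2.resize(cv2.imread("pics/w6.png"),(400,400))]))
```

```text
26.06 [0.4819 0.3086 0.1169] [ 0.2 -0.2 -3. ] gap 0.474 gf 40.6
26.48 [0.4821 0.3087 0.1252] [-0.3 -0.  -1. ] gap 0.473 gf 40.6
26.94 [0.482  0.3086 0.15  ] [ 1.1 -0.7 -1.8] gap 0.474 gf 40.6
27.41 [0.4819 0.3086 0.1749] [ 0.4  0.  -2.1] gap 0.475 gf 40.6
27.88 [0.4819 0.3086 0.1999] [ 0.9 -1.1 -2. ] gap 0.479 gf 40.6
28.38 [0.482  0.3086 0.1999] [-0.3  0.1 -2.3] gap 0.475 gf 40.6
[-3.2e-03 -8.0e-04 -1.0e+00]
```

View pics/c6.png

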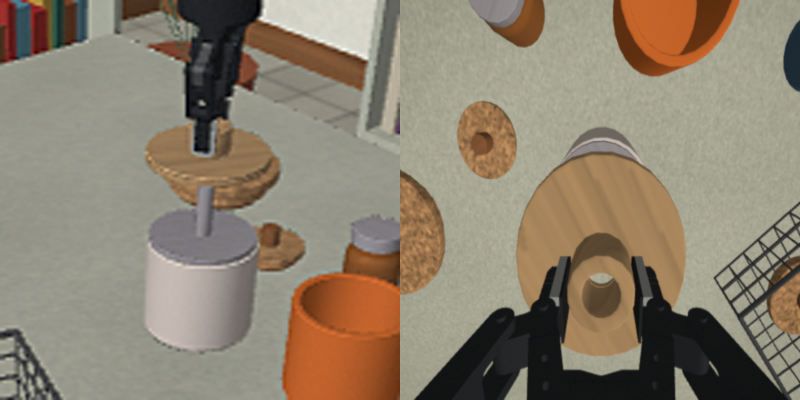

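The inner lid sits flush on the rim with its post upright. The outer lid is held level about 25 mm above the tip, and the stopper is in the basket.

```bash
python3 -c "
from h import *
print(job.hand_in())"
```

```text
the job is handed in; nothing more can be done
None
```

The job is handed in at about 28 s of the 67 s allowed: the cork stopper is in the basket, the inner lid is seated in the jar, and the outer lid is held level about 25 mm above the post tip.

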